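# Run a fingertip along a row of vial clips to fold them shut

## Robot

A 6-joint arm with a two-finger parallel gripper is mounted at the origin on the work surface. World frame = base frame: x ahead of the robot, y to its left, z up, the work surface at z = 0. Lengths are in m, angles in rad, forces in N, time in s.
With the tool pointing down it reaches from about 0.425 to 0.95 m from the base axis. Payload 3.5 kg.
Tool frame: the origin (TCP) lies midway between the tips of the shut fingers; the grasp point (between the pads) lies 19 mm behind it; x points along the fingers, y is the direction in which the jaws open and shut, and the axes are right-handed (so a half turn about x gives the same grasp; the last joint's range is limited). The gripper opens to 85 mm and grips with 20 to 120 N. Pads are 22 mm wide; open, the fingers measure 114 mm over their backs; the gripper's body (76 mm by 85 mm) begins 54 mm behind the grasp point. The pads swing forward as they close: fully open they stand 13 mm farther back than shut.
Start: joints at [-1.387, 0.286, 1.577, -0, 1.279, -0.15], TCP at [0.221, -0.638, 0.231] pointing down, gripper open.
Joint ranges: [-2.77, 2.77], [-0.9, 2.22], [0.21, 2.48], [-1.53, 4.67], [0.24, 2.81], [-2.84, 2.84]. Speed limits (rad/s): [2.79, 2.79, 3.14, 3.14, 3.14, 3.14].

## Interface

Orientations are given as a unit quaternion [x, y, z, w].
In Python, from plant import sensors, optics, ctrl gives the robot as it stands.
- The arm moves only by the tool arm_command, never from a script. Its argument "increments" is a list that holds one entry, the list of rows, each a list of 4 numbers: the shift along the tool's x, y, z in cm, then the turn about the tool's x in rad. A call has 1 to 20 rows; each row shifts and turns the commanded pose from where the row before left it, along the tool's axes as they then stand; what a row does not reach is not made up. A row lasts 1/8 s, in which the tool goes at most 62.5 mm and 10.7 degrees, less where a joint would pass 70% of its speed; a pose out of reach is approached as far as the arm can. A call with a gripper value outside its range is refused whole. "grip" is the finger opening in cm, from 0 to 8.54, set as the call begins (left out, the last holds). The fingers move at their own pace and stop on an object; "grip_force" is the grip in N (left out, the last holds). Time passes only in rows, so rows that do not move let the fingers close. It gives the time, the measured TCP pose, the force and the opening at its end, in the units of the state.
- sensors.get_state(): the state, without advancing time (a new reading comes with each control period).
- optics.read_camera(name): name is "scene" or "top" or "wrist"; returns the picture (420x560x3 uint8, blue, green, red); there is no depth.
- optics.camera_model(name): a dict with "camera_matrix" (3x3 intrinsics, pixels), "dist" ([k1, k2, p1, p2, k3] as OpenCV has them; the pictures are not rectified), "world_from_camera" (4x4, takes a point from camera to world coordinates); the wrist camera has in their place "mount" (4x4, takes a point from camera to tool coordinates, whose origin is the TCP and whose axes are the tool frame's). Camera axes: x right, y up, looking along -z (the intrinsics and any distortion apply to the point x, -y, -z); pixel columns grow to the right and rows downward; lengths in m; the calibration is good to about 2 mm. A picture is of the moment at which its call begins: read the wrist's pose just before it. camera_model takes no time and is no camera call.
- ctrl.sign_off(): hands the job in, once; it reports no verdict.
Trained networks look in the newest picture that a camera, given by its name, has taken for a name from the list of things; names that differ only in an ending like _2 or _b are one class to them, and where a whole thing is asked for, a point or a joint stands for the part that bears it (a point fixed in the world has none). Each returns a list of dicts, best first, with "conf" (0 to 1); they miss things now and then, are a little off and sometimes report something else, mostly with a low value. They report only what shows in the picture. A call takes as long as a camera call.
- optics.boxes_of(camera, query): "at" ([row, column] in pixels, amid what is visible of it).
- optics.place_of(camera, query): "at" ([row, column] in pixels: a listed point, or the origin of a listed thing).
The state is a dict: "time": time; "qpos": joint angles; "dq": joint speeds; "joint_efforts": joint torques, N m; "eef_pos": TCP position; "tcp_rot": TCP orientation; "contact_force": force on the tool from outside, world axes, zero at the start; "wrist_torque": the same for the moment, N m; "opening": opening from 0.0 (shut) to 1.0 (fully open).
Only numpy, scipy, OpenCV 4.12 (cv2) and the standard library are available. Lean on these libraries where they do the work, as an engineer would, in place of code of your own. Each camera call takes 0.05 s, during which the arm holds its last target.

## Task

Secure the vials in the aluminium sample tray: starting at the green stripe, run your fingertips lightly along the curved row of four yellow clips just above the tray, so that they fold forwards over their vials one after another, all the way down. Only push them with the fingertips: do not lift, tip or shove the tray or press hard on it. Leave the tray with the red clips and everything else on the bench as they are.

Things in the scene. Friction and masses are not known exactly. Their poses are not given: they have to be found in the camera images.
- sample_tray: the tray to work on: loose aluminium vial tray (2 kg), 110 (x) x 230 (y), flat top 40 above the bench. Origin: centre of its underside. Four YELLOW clips stand in a row along its +y on an arc of radius 160 about tray point x 148, y 0. A green stripe crosses the row at the starting (-y) end, 18 before hinge 1. A white vial cap (diameter 20, 7 above the top) lies 22 after each hinge
- reserve_tray: the other tray, to be left alone: grey, loose, 70 x 170, 40 high, straight row of three RED clips of the same make. Origin: centre of its underside, row along its y through the origin
- clip1_hinge (a point): hinge axis of yellow clip 1 (counted from the green stripe), mid-width, 46 above the bench, 6 above the top plate; in tray frame x, y = 10.1, -81.1; it has the tray's axes. A clip is a paddle 18 wide, 4 thick, reaching 34 from its hinge; the hinge lugs beside it rise 10 above the top plate
- clip1 (a joint): angle of yellow clip 1: 0 = open, leaning 20 deg back towards the green stripe; 0.35 = upright; 1.745 = folded down forwards, away from the stripe, over its vial (80 deg past upright). Stays where it is left; turns with light friction (0.03 N m: 1 N at its tip, 3 N at 10 mm from the hinge)
- clip2_hinge (a point): hinge axis of yellow clip 2 (counted from the green stripe), mid-width, 46 above the bench, 6 above the top plate; in tray frame x, y = -8.2, -34.7; it has the tray's axes
- clip2 (a joint): angle of yellow clip 2: 0 = open, leaning 20 deg back towards the green stripe; 0.35 = upright; 1.745 = folded down forwards, away from the stripe, over its vial (80 deg past upright). Stays where it is left; turns with light friction (0.03 N m: 1 N at its tip, 3 N at 10 mm from the hinge)
- clip3_hinge (a point): hinge axis of yellow clip 3 (counted from the green stripe), mid-width, 46 above the bench, 6 above the top plate; in tray frame x, y = -11.3, 15.0; it has the tray's axes
- clip3 (a joint): angle of yellow clip 3: 0 = open, leaning 20 deg back towards the green stripe; 0.35 = upright; 1.745 = folded down forwards, away from the stripe, over its vial (80 deg past upright). Stays where it is left; turns with light friction (0.03 N m: 1 N at its tip, 3 N at 10 mm from the hinge)
- clip4_hinge (a point): hinge axis of yellow clip 4 (counted from the green stripe), mid-width, 46 above the bench, 6 above the top plate; in tray frame x, y = 1.0, 63.2; it has the tray's axes
- clip4 (a joint): angle of yellow clip 4: 0 = open, leaning 20 deg back towards the green stripe; 0.35 = upright; 1.745 = folded down forwards, away from the stripe, over its vial (80 deg past upright). Stays where it is left; turns with light friction (0.03 N m: 1 N at its tip, 3 N at 10 mm from the hinge)
- red_clip1 (a joint): angle of red clip 1 of the reserve tray (0 open, 1.745 folded down); stays open
- red_clip2 (a joint): angle of red clip 2 of the reserve tray (0 open, 1.745 folded down); stays open
- red_clip3 (a joint): angle of red clip 3 of the reserve tray (0 open, 1.745 folded down); stays open
- bottle_a: clear glass bottle, blue screw cap, diameter 68, 130 high; bystander, origin at the centre of its underside
- bottle_b: as bottle_a; bystander, origin at the centre of its underside
- bottle_c: as bottle_a; bystander, origin at the centre of its underside
- spare_vial: small loose amber vial, white cap, diameter 24, 45 high, standing between the trays; bystander, origin at the centre of its underside
- weight: brass calibration weight, diameter 36, 55 high; bystander, origin at the centre of its underside
- beaker: clear plastic beaker, rim diameter 64, 80 high; bystander, origin at the centre of its underside
- spatula: sampling spoon lying flat, all steel, about 180 long; bystander, origin on the bench about half-way along

How it is judged:
By the outcome, as a careful person would: the job done as asked, in the order asked, and still so for the second after the job is handed in, with the robot touching nothing.
It also fails if it takes over 48 s, if anything falls off the work surface, if the arm or the gripper's body presses on something with over 40 N, if the wrist force passes 120 N, or if a joint passes its speed limit or range.

## Working session

There is one attempt and no reset: what is moved stays moved. The work goes in short steps, Python scripts to look and compute and a tool call to move; the robot and the scene stay as the last step left them, time stands still between calls to the robot, and variables do not carry over. Pictures are saved under pics/ and viewed, and the job is handed in when it is done.

Besides the shell and the picture viewer there is one more tool, called after "Request:" in YAML: its name, and indented under it one key for each argument. arm_command: Moves the arm, as the interface text tells. Its arguments: {"type":"object","properties":{"increments":{"type":"array","items":{"type":"array","items":{"type":"array","items":{"type":"number"}}}},"grip":{"type":"number"},"grip_force":{"type":"number"}},"required":["increments"]}

```bash
mkdir -p pics; ls; python3 - <<'E'
from plant import sensors, optics, ctrl
import cv2,json
s=sensors.get_state();print(s)
for n in ["scene","top","wrist"]:
    im=optics.read_camera(n);cv2.imwrite(f"pics/{n}0.png",im)
    print(n,optics.camera_model(n))
    for q in ["sample_tray","clip1_hinge","clip2_hinge","clip3_hinge","clip4_hinge","reserve_tray"]:
        print(q,[(round(d["conf"],2),[round(float(v),1) for v in d["at"]]) for d in optics.place_of(n,q)][:4])
print(sensors.get_state()["time"])
E
```

```text
pics
{'time': 0.0, 'qpos': array([-1.38701674e+00,  2.87154949e-01,  1.57817692e+00,  3.75201253e-06,
        1.27859824e+00, -1.50008147e-01]), 'dq': array([-0.00151626,  0.0004302 ,  0.00014998,  0.00016194,  0.00033888,
        0.0014907 ]), 'joint_efforts': array([ 1.07062999e-03, -4.05971897e+01, -2.92628288e+01, -1.34793063e-04,
        5.86094975e-03,  5.48333730e-06]), 'eef_pos': array([ 0.22104857, -0.63708484,  0.22995437]), 'tcp_rot': array([-0.6972688 , -0.11829057,  0.69729417, -0.11663792]), 'contact_force': array([0.24678021, 0.3499342 , 0.17753537]), 'wrist_torque': array([-0.00075855,  0.05539992, -0.02842334]), 'opening': 0.9967694647680172}
scene {'camera_matrix': array([[383.96525117,   0.        , 286.27164771],
       [  0.        , 383.96525117, 210.00462391],
       [  0.        ,   0.        ,   1.        ]]), 'dist': array([0.03801624, 0.        , 0.        , 0.        , 0.        ]), 'world_from_camera': array([[ 0.09617878, -0.58143292,  0.80788947,  1.286018  ],
       [ 0.99532096,  0.04862524, -0.08349712, -0.05999577],
       [ 0.00926416,  0.81213998,
[... 1302 characters left out ...]
ist {'camera_matrix': array([[328.14009371,   0.        , 281.29071425],
       [  0.        , 328.14009371, 211.48652275],
       [  0.        ,   0.        ,   1.        ]]), 'dist': array([-0.0086541,  0.       ,  0.       ,  0.       ,  0.       ]), 'mount': array([[ 1.77078459e-03,  3.06334898e-01, -9.51922158e-01,
        -1.43409677e-01],
       [ 9.99997494e-01,  7.61264861e-04,  2.10519540e-03,
         1.18941501e-04],
       [ 1.36955970e-03, -9.51923501e-01, -3.06332782e-01,
        -7.80420220e-02],
       [ 0.00000000e+00,  0.00000000e+00,  0.00000000e+00,
         1.00000000e+00]])}
sample_tray []
clip1_hinge []
clip2_hinge []
clip3_hinge []
clip4_hinge []
reserve_tray []
1.05
```

View pics/scene0.png

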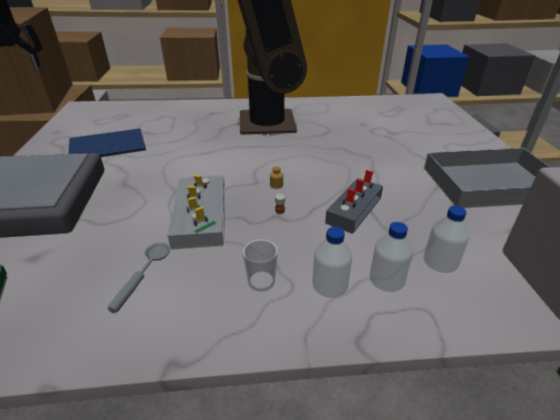

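View pics/top0.png

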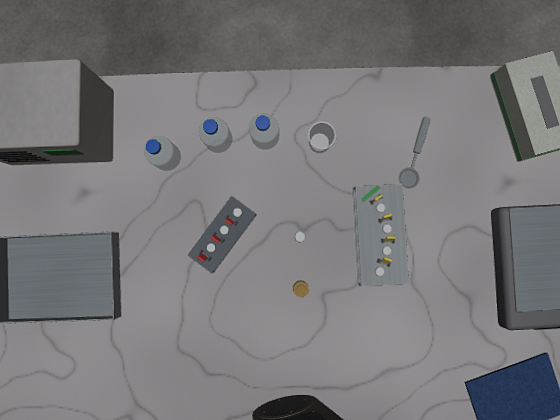

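The yellow tray sits at (row 235, col 380) in top, with the green stripe at its far end at (192, 371). The row therefore runs towards the robot. Next I fit the tray pose.

```bash
cat > h.py <<'E'
import numpy as np, cv2
from plant import sensors, optics
def proj(n,P):
    m=optics.camera_model(n);T=np.linalg.inv(m["world_from_camera"])
    P=np.atleast_2d(P);c=P@T[:3,:3].T+T[:3,3]; c=c*[1,-1,-1]
    p,_=cv2.projectPoints(c,np.zeros(3),np.zeros(3),m["camera_matrix"],m["dist"]);return p[:,0]
def tray(p,P):
    x,y,t=p;c,s=np.cos(t),np.sin(t);P=np.atleast_2d(P)/1000
    return np.c_[x+c*P[:,0]-s*P[:,1],y+s*P[:,0]+c*P[:,1],P[:,2]]
H=np.array([[10.1,-81.1,46],[-8.2,-34.7,46],[-11.3,15,46],[1,63.2,46]])
a=np.radians
def caps():
    o=[]
    for h in H:
        ang=np.arctan2(h[1],h[0]-148); ang2=ang-22/160
        o.append([148+160*np.cos(ang2),160*np.sin(ang2),47])
    return np.array(o)
C=np.array([[-55,-115,40],[55,-115,40],[55,115,40],[-55,115,40]])
E
python3 - <<'E'
from h import *
from scipy.optimize import least_squares
T=np.array([[374.2,202],[382.8,219.8],[386.2,241.9],[383.2,260.4]])
S=np.array([[203.7,222.3],[192.6,209.1],[190,195.8],[197.8,185.4]])
def f(p,w=(1,1)):
    P=tray(p,H);return np.r_[w[0]*(proj("top",P)-T).ravel(),w[1]*(proj("scene",P)-S).ravel()]
for w in [(1,1),(1,0),(0,1)]:
    r=least_squares(f,[.5,-.2,1.57],args=(w,),loss="soft_l1");print(r.x,np.round(f(r.x),1))
r=least_squares(f,[.5,-.2,1.57],loss="soft_l1");p=r.x
for n,(x0,y0,x1,y1) in {"top":(330,165,440,300),"scene":(160,165,240,250)}.items():
    im=cv2.imread(f"pics/{n}0.png")[y0:y1,x0:x1];k=4 if n=="top" else 7
    im=cv2.resize(im,None,fx=k,fy=k,interpolation=cv2.INTER_CUBIC); raw=im.copy()
    for Q,c in ((H,(255,0,255)),(C,(0,0,255)),(caps(),(255,0,0))):
        for q in proj(n,tray(p,Q)): cv2.circle(im,tuple(int(v) for v in (q-[x0,y0]+.5)*k),4,c,1)
    cv2.imwrite(f"pics/{n}0c.png",im)
E
```

```text
[ 0.5398872  -0.18749109  1.64630404] [-1.  -2.2  0.6 -0.6  1.  -1.   1.   2.2 -1.8 -2.3  1.  -0.8  2.7  0.4
  0.5 -0.6]
[ 0.53847914 -0.18625623  1.62035249] [-0.6 -1.7  0.5  0.1  0.3 -0.2 -0.3  2.9 -2.1 -2.5  1.2 -1.2  3.5 -0.1
  1.8 -0.9]
[ 0.54298716 -0.18873198  1.67616452] [-1.6 -3.3  0.7 -2.   1.7 -2.6  2.3  0.8 -1.3 -1.6  0.8  0.1  1.8  1.2
 -0.9  0.2]
```

View pics/top0c.png

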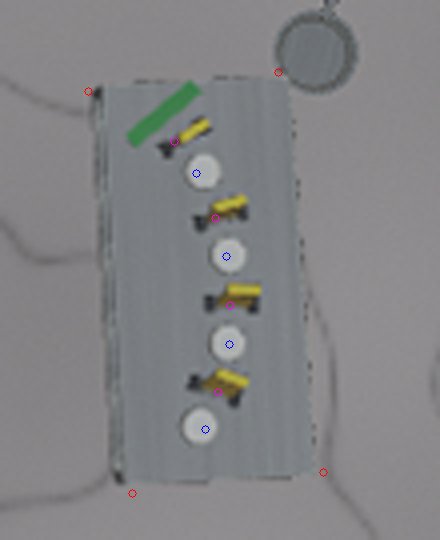

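View pics/scene0c.png

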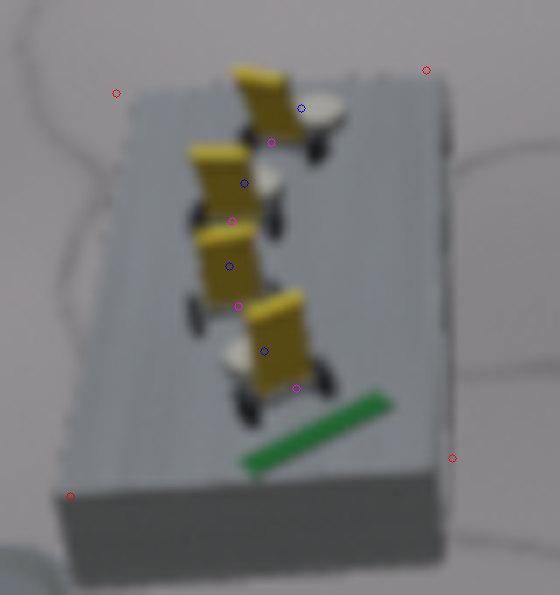

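```bash
python3 - <<'E'
from h import *
from scipy.optimize import least_squares
k=lambda a,k,o:np.array(a)/k+np.array(o)-.5
Tc=k([[286,78],[104,88],[124,480],[313,472]],4,[330,165]);Tk=k([[204,171],[229,255],[228,343],[200,427]],4,[330,165])
Sc=k([[58,495],[435,470],[442,72],[133,93]],7,[160,165]);Sh=k([[286,392],[236,219],[283,144]],7,[160,165])
def f(p,w=(1,1)):
    return np.r_[w[0]*(proj("top",tray(p,np.r_[C,caps()]))-np.r_[Tc,Tk]).ravel(),w[1]*(proj("scene",tray(p,np.r_[C,H[[0,2,3]]]))-np.r_[Sc,Sh]).ravel()]
for w in [(1,1),(1,0),(0,1)]:
    r=least_squares(f,[.5,-.2,1.57],args=(w,),loss="soft_l1");print(r.x,np.round(f(r.x),1))
r=least_squares(f,[.5,-.2,1.57],loss="soft_l1");p=r.x
for n,(x0,y0,x1,y1) in {"top":(330,165,440,300),"scene":(160,165,240,250)}.items():
    im=cv2.imread(f"pics/{n}0.png")[y0:y1,x0:x1];k=4 if n=="top" else 7
    im=cv2.resize(im,None,fx=k,fy=k,interpolation=cv2.INTER_CUBIC)
    for Q,c in ((H,(255,0,255)),(C,(0,0,255)),(caps(),(255,0,0))):
        for q in proj(n,tray(p,Q)): cv2.circle(im,tuple(int(v) for v in (q-[x0,y0]+.5)*k),4,c,1)
    cv2.imwrite(f"pics/{n}0d.png",im)
print(tray(p,H),tray(p,C))
print(sensors.get_state()["time"])
E
```

```text
[ 0.54103554 -0.18751621  1.60022832] [ 0.4 -0.9 -1.6 -0.9 -0.4  1.8  0.5  1.  -0.8  0.1 -0.5  0.1 -0.4  0.
 -0.4 -0.1 -0.9 -0.  -0.1 -0.4 -0.2  0.3 -0.2 -0.3 -0.3  0.1 -0.3  0.5
 -0.4 -0.1]
[ 0.54119259 -0.18851928  1.59450417] [ 1.2 -0.9 -0.9 -1.1 -0.2  1.6  0.7  1.1 -0.2 -0.   0.   0.  -0.1 -0.
 -0.2 -0.2 -1.7 -0.  -0.9 -0.2 -0.3  0.4 -0.4 -0.3 -1.   0.2 -0.7  0.6
 -0.7 -0. ]
[ 0.54099544 -0.18678376  1.60120742] [ 0.1 -0.9 -2.  -0.9 -0.6  1.9  0.2  1.  -1.1  0.1 -0.8  0.1 -0.7  0.1
 -0.7 -0.1 -0.5 -0.   0.3 -0.4  0.1  0.3  0.  -0.3  0.1  0.1  0.   0.5
 -0.1 -0.1]
[[ 0.6218032  -0.17503399  0.046     ]
 [ 0.57596182 -0.19469152  0.046     ]
 [ 0.52637457 -0.19925273  0.046     ]
 [ 0.47783348 -0.18837648  0.046     ]] [[ 0.65760426 -0.2391082   0.04      ]
 [ 0.65436721 -0.12915584  0.04      ]
 [ 0.42446682 -0.13592422  0.04      ]
 [ 0.42770387 -0.24587658  0.04      ]]
1.05
```

View pics/top0d.png

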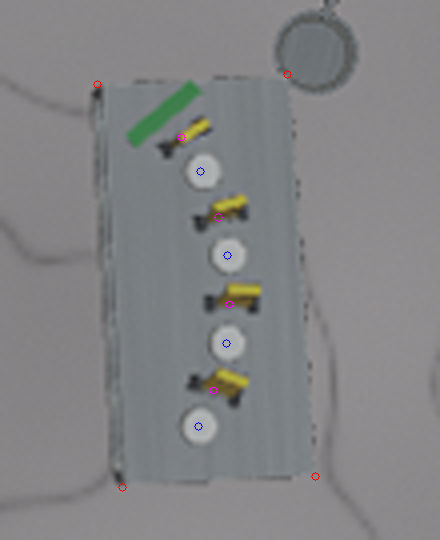

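View pics/scene0d.png

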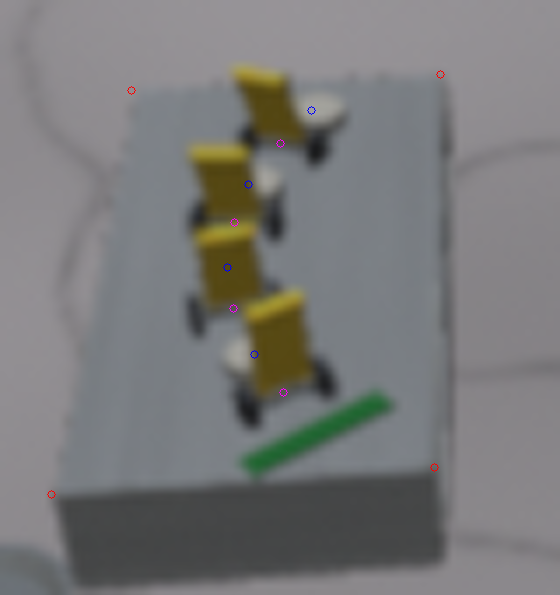

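Tray pose ≈ (0.541, −0.1875, yaw 1.600), with residuals of about 1–2 mm. That agrees in both views. Next I plan the approach with the fingers shut.

```bash
cat > plan.py <<'E'
from h import *
from scipy.spatial.transform import Rotation as Ro
TP=(0.5410,-0.1875,1.600)
def arc(s):  # s mm along arc from hinge1 ; returns world xy, tangent yaw
    a0=np.arctan2(-81.1,10.1-148)%(2*np.pi); a=a0-s/160
    P=tray(TP,[148+160*np.cos(a),160*np.sin(a),0])[0]
    return P[:2], TP[2]+a-np.pi/2
def pose():
    s=sensors.get_state();return s,s["eef_pos"],Ro.from_quat(s["tcp_rot"]).as_matrix()
E
python3 - <<'E'
from plan import *
s,p,R=pose();print(s["qpos"],p);print(R.round(4))
a=[np.arctan2(h[1],h[0]-148)%(2*np.pi) for h in H];print([(a[0]-x)*160 for x in a])
for q in(-45,0,49.9,99.8,149.5,190):
    P,t=arc(q);print(q,P,np.degrees(t), np.linalg.norm(P))
E
```

```text
[-1.38701251e+00  2.86292192e-01  1.57670251e+00 -7.87635594e-06
  1.27859276e+00 -1.50023432e-01] [ 0.22116741 -0.6377239   0.23132872]
[[-0.      0.3276 -0.9448]
 [-0.     -0.9448 -0.3276]
 [-1.      0.      0.    ]]
[np.float64(0.0), np.float64(50.08445290898834), np.float64(100.08225984375677), np.float64(150.02714148207866)]
-45 [ 0.65604353 -0.14610879] 228.24778255331773 0.6721167228277013
0 [ 0.62178111 -0.17505311] 212.13334456526331 0.6459530471181295
49.9 [ 0.57610149 -0.19463027] 194.2642233296208 0.6080903491889782
99.8 [ 0.52661834 -0.19924652] 176.39510209397827 0.5630506639901355
149.5 [ 0.47829195 -0.18852959] 158.59760058272707 0.5141075700007598
190 [ 0.44284669 -0.16916094] 144.09460639347807 0.47405549924933366
```

Request:
arm_command:
  increments:
    - [[0,-1.6,-2.85,0],[0,-1.6,-2.85,0],[0,-1.6,-2.85,0],[0,-1.6,-2.85,0],[0,-1.6,-2.85,0],[0,-1.6,-2.85,0],[0,-1.6,-2.85,0],[0,-1.6,-2.85,0],[0,-1.6,-2.85,0],[0,-1.6,-2.85,0],[0,-1.6,-2.85,0],[0,-1.6,-2.85,0],[0,-1.6,-2.85,0],[0,-1.6,-2.85,0],[0,-1.6,-2.85,0],[0,-1.6,-2.85,0],[0,-1.6,-2.85,0],[0,-1.6,-2.85,0],[0,-1.6,-2.85,0],[0,-1.6,-2.85,0]]
  grip: 0
  grip_force: 20

```text
time: 3.55
eef_pos: [0.6556, -0.1478, 0.2314]
tcp_rot: [0.697, 0.117, -0.697, 0.118]
contact_force: [1.0, -0.8, -0.4]
opening: -0.004
```

Request:
arm_command:
  increments:
    - [[0.5,0,0,-0.0635],[0.5,0,0,-0.0635],[1,0,0,-0.0635],[1,0,0,-0.0635],[1,0,0,-0.0635],[1,0,0,-0.0635],[1,0,0,-0.0635],[1,0,0,-0.0635],[0,0,0,0],[0,0,0,0]]

```text
time: 4.8
eef_pos: [0.6551, -0.1487, 0.1618]
tcp_rot: [0.646, 0.288, -0.645, 0.289]
contact_force: [-0.1, -0.3, 1.1]
opening: -0.001
```

```bash
cat > chk.py <<'E'
from plan import *
import sys
def go(tag):
    P=[]
    s,p,R=pose();P.append(p)
    for n in ["scene","top","wrist"]:
        cv2.imwrite(f"pics/{n}{tag}.png",optics.read_camera(n)); s,p,R=pose();P.append(p)
    print(s["time"],np.round(s["qpos"],3),np.round(np.mean(P,0),4),np.round(P,4).tolist(),s["contact_force"].round(1),s["opening"])
    print("head z",np.degrees(np.arctan2(R[1,2],R[0,2]))%360,"Rx",R[:,0].round(3))
    t=np.mean(P,0)[:2]; c=tray(TP,[148,0,0])[0][:2]
    d=t-c; print("radius",np.linalg.norm(d)*1000)
    a0=np.arctan2(-81.1,10.1-148)+TP[2]; a=np.arctan2(d[1],d[0]); print("s",((a0-a+np.pi)%(2*np.pi)-np.pi)*160)
go(sys.argv[1])
E
python3 chk.py 1
python3 - <<'E'
import cv2
im=cv2.imread("pics/scene1.png")[80:260,130:300];cv2.imwrite("pics/scene1c.png",cv2.resize(im,None,fx=4,fy=3.3))
E
```

```text
4.95 [-0.374  0.338  1.642 -0.     1.16   0.355] [ 0.6552 -0.1488  0.162 ] [[0.6551, -0.1487, 0.1618], [0.6552, -0.1488, 0.162], [0.6553, -0.1488, 0.1621], [0.6552, -0.1488, 0.1621]] [-0.4  0.6  0.1] 0.0008366004185963082
head z 228.20815762482863 Rx [ 0.001 -0.    -1.   ]
radius 161.16323218519136
s -42.49296731154239
```

View pics/scene1c.png

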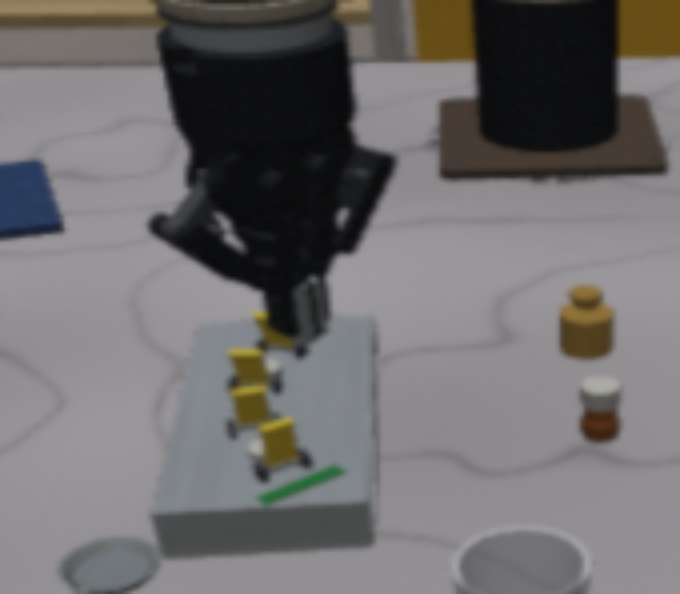

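View pics/wrist1.png

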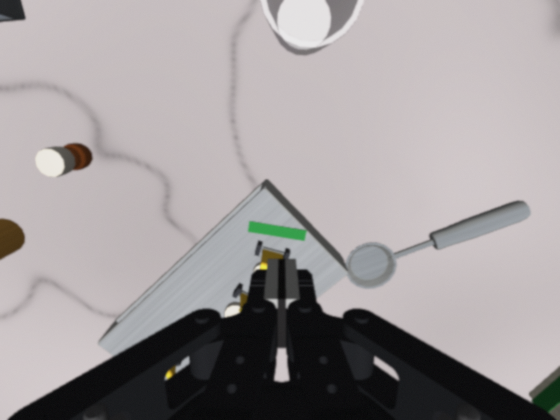

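The wrist view shows the stripe at about (row 231, col 277), with clip 1 just past it under the fingertip. I'll check the tray pose against this view.

```bash
cat >> plan.py <<'E'
def wproj(P,p,R):
    m=optics.camera_model("wrist");M=m["mount"];t=(np.atleast_2d(P)-p)@R
    c=(t-M[:3,3])@M[:3,:3]*[1,-1,-1]
    return cv2.projectPoints(c,np.zeros(3),np.zeros(3),m["camera_matrix"],m["dist"])[0][:,0]
E
python3 - <<'E'
from plan import *
s,p,R=pose(); p=np.array([.6552,-.1488,.162])
im=cv2.imread("pics/wrist1.png")
st=np.r_[arc(-18)[0],.04]
for q,c in [(st,(255,0,255))]+[(x,(0,0,255)) for x in tray(TP,C)]+[(x,(255,0,0)) for x in tray(TP,H)]:
    u=wproj(q,p,R)[0];print(u.round(1));cv2.circle(im,tuple(int(round(v)) for v in u),3,c,1)
cv2.imwrite("pics/wrist1c.png",cv2.resize(im[170:370,80:380],None,fx=2.6,fy=2.6))
E
```

```text
[277.9 230.5]
[350.4 273.2]
[265.3 187.2]
[ 97.9 344.7]
[182.6 407.3]
[273.3 251.9]
[250.5 297.5]
[215.7 331.2]
[172.3 352.2]
```

View pics/wrist1c.png

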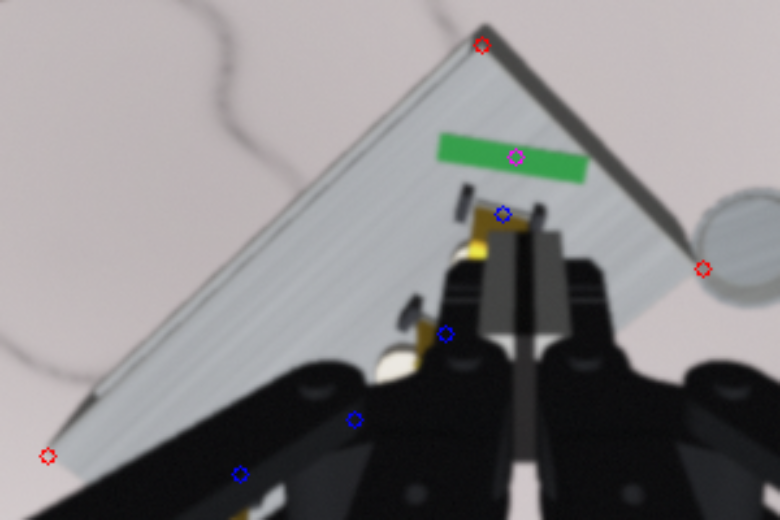

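Request:
arm_command:
  increments:
    - [[1.5,0,0,0],[1.5,0,0,0],[1.5,0,0,0],[1.5,0,0,0],[1.5,0,0,0],[1.2,0,0,0],[1,0,0,0],[0.6,0,0,0],[0.3,0,0,0],[0,0,0,0],[0,0,0,0]]

```text
time: 6.32
eef_pos: [0.6553, -0.1488, 0.0559]
tcp_rot: [0.646, 0.289, -0.645, 0.289]
contact_force: [0.2, -0.3, 0.4]
opening: -0.005
```

```bash
python3 chk.py 2
python3 - <<'E'
import cv2
im=cv2.imread("pics/scene2.png")[140:260,150:260];cv2.imwrite("pics/scene2c.png",cv2.resize(im,None,fx=5,fy=5,interpolation=cv2.INTER_CUBIC))
E
```

```text
6.475 [-0.374  0.461  1.692 -0.     0.988  0.355] [ 0.6552 -0.1487  0.0559] [[0.6553, -0.1488, 0.0559], [0.6552, -0.1488, 0.0559], [0.6552, -0.1487, 0.0559], [0.6551, -0.1487, 0.0558]] [-0.6  0.5 -0.8] 0.0002536863726024544
head z 228.23489337895944 Rx [ 0.001 -0.    -1.   ]
radius 161.14806073377304
s -42.48578360588375
```

View pics/scene2c.png

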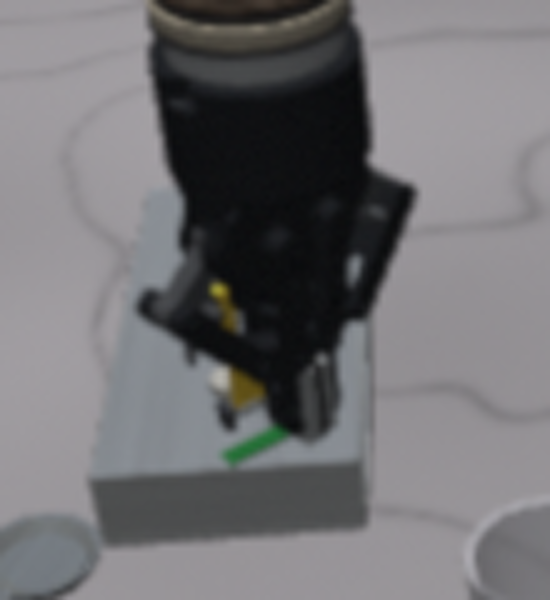

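Request:
arm_command:
  increments:
    - [[0.12,-0.1,0,0.03],[0,0,0.5,0.0312],[0,0,0.5,0.0312],[0,0,0.5,0.0312],[0,0,0.5,0.0312],[0,0,0.5,0.0312],[0,0,0.5,0.0312],[0,0,0.5,0.0312],[0,0,0.5,0.0312],[0,0,0.5,0.0312],[0,0,0.5,0.0312],[0,0,0.5,0.0312],[0,0,0.5,0.0312]]

```text
time: 8.1
eef_pos: [0.6056, -0.1839, 0.054]
tcp_rot: [-0.69, -0.153, 0.691, -0.153]
contact_force: [0.7, 0.6, 0.6]
opening: 0.0
```

```bash
python3 chk.py 3
python3 - <<'E'
import cv2
im=cv2.imread("pics/scene3.png")[140:260,150:260];cv2.imwrite("pics/scene3c.png",cv2.resize(im,None,fx=5,fy=5,interpolation=cv2.INTER_CUBIC))
E
```

```text
8.25 [-4.550e-01  3.910e-01  1.793e+00 -1.000e-03  9.580e-01  6.790e-01] [ 0.6054 -0.1839  0.0539] [[0.6056, -0.1839, 0.054], [0.6052, -0.184, 0.0538], [0.6054, -0.1839, 0.0538], [0.6055, -0.1838, 0.0538]] [-1.2  0.4  0.4] -0.0018719518288917065
head z 205.04262055217774 Rx [-0.001  0.    -1.   ]
radius 159.8803633629041
s 18.609825426423043
```

View pics/scene3c.png

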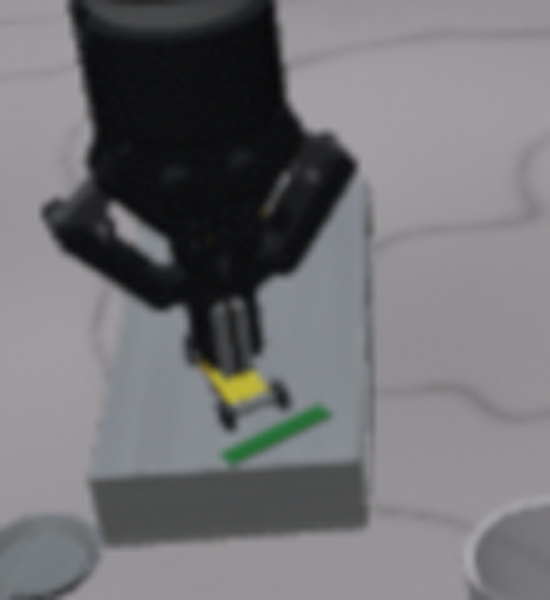

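View pics/wrist3.png

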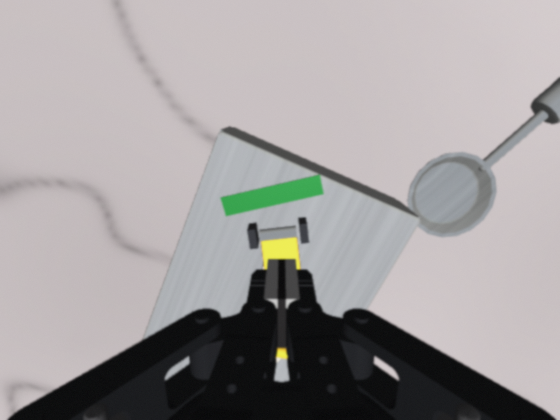

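Clip 1 is folding, centred under the finger, with about 1 N on the wrist. z is a touch low, so I'll raise it 0.5 mm and continue.

Request:
arm_command:
  increments:
    - [[-0.05,0,0.5,0.0312],[0,0,0.5,0.0312],[0,0,0.5,0.0312],[0,0,0.5,0.0312],[0,0,0.5,0.0312],[0,0,0.5,0.0312],[0,0,0.5,0.0312],[0,0,0.5,0.0312],[0,0,0.5,0.0312],[0,0,0.5,0.0312]]

```text
time: 9.5
eef_pos: [0.5579, -0.1982, 0.0544]
tcp_rot: [-0.705, -0.044, 0.706, -0.044]
contact_force: [0.6, -0.0, 0.7]
opening: -0.003
```

```bash
python3 chk.py 4
python3 - <<'E'
import cv2
im=cv2.imread("pics/scene4.png")[140:260,150:260];cv2.imwrite("pics/scene4c.png",cv2.resize(im,None,fx=5,fy=5,interpolation=cv2.INTER_CUBIC))
E
```

```text
9.65 [-5.120e-01  3.140e-01  1.897e+00 -1.000e-03  9.330e-01  9.340e-01] [ 0.5577 -0.1982  0.0543] [[0.5579, -0.1982, 0.0544], [0.5575, -0.1982, 0.0543], [0.5576, -0.1982, 0.0543], [0.5578, -0.1981, 0.0542]] [ 0.1 -0.3  0.2] -0.0015600369996080282
head z 187.17149600367722 Rx [-0.002  0.    -1.   ]
radius 159.9892967289682
s 68.64417640743227
```

View pics/scene4c.png

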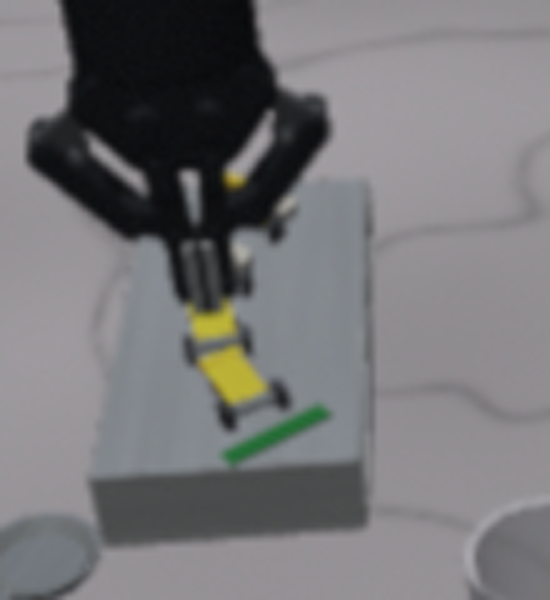

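View pics/wrist4.png

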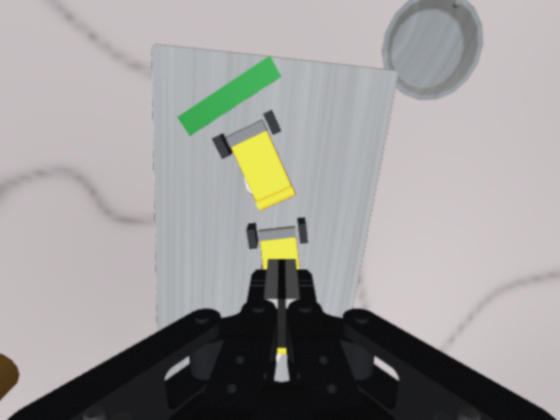

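Request:
arm_command:
  increments:
    - [[0,0,0.5,0.0312],[0,0,0.5,0.0312],[0,0,0.5,0.0312],[0,0,0.5,0.0312],[0,0,0.5,0.0312],[0,0,0.5,0.0312],[0,0,0.5,0.0312],[0,0,0.5,0.0312],[0,0,0.5,0.0312],[0,0,0.5,0.0312]]

```text
time: 10.9
eef_pos: [0.5081, -0.1972, 0.0544]
tcp_rot: [-0.704, 0.066, 0.704, 0.067]
contact_force: [0.1, 0.8, 0.9]
opening: 0.003
```

```bash
python3 chk.py 5
```

```text
11.05 [-0.556  0.222  2.012 -0.     0.909  1.202] [ 0.5078 -0.1971  0.0542] [[0.5081, -0.1972, 0.0544], [0.5076, -0.197, 0.0542], [0.5077, -0.197, 0.0542], [0.5079, -0.1971, 0.0542]] [-0.   1.   0.3] 0.006412183196474007
head z 169.29786464165227 Rx [-0.002  0.001 -1.   ]
radius 160.1348994937622
s 118.71721478352185
```

View pics/wrist5.png

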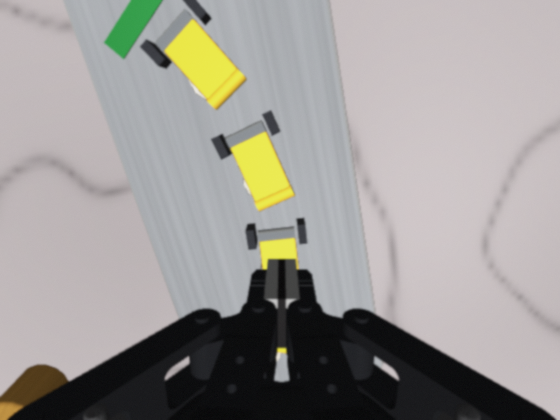

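Clips 1 and 2 are folded, and 3 is under the finger at (row 250, col 278). I'll continue past clip 4.

Request:
arm_command:
  increments:
    - [[0,0,0.5,0.0312],[0,0,0.5,0.0312],[0,0,0.5,0.0312],[0,0,0.5,0.0312],[0,0,0.5,0.0312],[0,0,0.5,0.0312],[0,0,0.5,0.0312],[0,0,0.5,0.0312],[0,0,0.5,0.0312],[0,0,0.5,0.0312],[0,0,0.5,0.0312],[0,0,0.5,0.0312],[0,0,0.5,0.0312],[0,0,0.5,0.0312],[0,0,0.5,0.0312],[0,0,0.5,0.0312]]

```text
time: 13.05
eef_pos: [0.436, -0.1647, 0.0544]
tcp_rot: [-0.665, 0.238, 0.666, 0.238]
contact_force: [-1.6, 0.3, -0.2]
opening: -0.002
```

```bash
python3 chk.py 6
```

```text
13.2 [-0.579  0.058  2.199 -0.     0.885  1.677] [ 0.4359 -0.1646  0.0544] [[0.436, -0.1647, 0.0544], [0.4356, -0.1643, 0.0542], [0.4359, -0.1645, 0.0543], [0.4363, -0.1648, 0.0545]] [-0.7  0.5  0.4] 0.0009572127339810273
head z 140.70584089546713 Rx [-0.  0. -1.]
radius 160.55085094690548
s 198.24597555023757
```

View pics/wrist6.png

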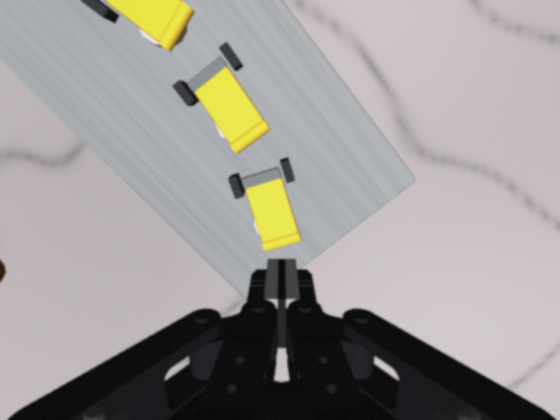

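All four look folded. I'll lift and measure the angles.

Request:
arm_command:
  increments:
    - [[-0.5,0,0,0],[-1,0,0,0],[-1.5,0,0,0],[-1.5,0,0,0],[-1.5,0,0,0],[-1.5,0,0,0],[-1.5,0,0,0],[-1,0,0,0],[0,0,0,0],[0,0,0,0]]

```text
time: 14.45
eef_pos: [0.4362, -0.1649, 0.1541]
tcp_rot: [-0.666, 0.238, 0.666, 0.238]
contact_force: [-0.6, -0.1, -1.1]
opening: 0.002
```

```bash
python3 chk.py 7
python3 - <<'E'
from plan import *
s,p,R=pose()
w=cv2.imread("pics/wrist7.png");sc=cv2.imread("pics/scene7.png")
def draw(im,fn,o,k,deg,col):
    for h in H:
        a=np.arctan2(h[1],h[0]-148); t=np.array([np.sin(a),-np.cos(a),0]);n=np.array([np.cos(a),np.sin(a),0])
        f=np.radians(deg);u=t*np.sin(f)+np.array([0,0,np.cos(f)]); v=-t*np.cos(f)+np.array([0,0,np.sin(f)])
        q=fn(tray(TP,[h+2*v+9*n+0*u,h+2*v+9*n+34*u,h+2*v-9*n+34*u,h+2*v-9*n]))
        cv2.polylines(im,[((q-o+.5)*k*16).astype(int)],True,col,1,cv2.LINE_AA,4)
k=4;o=np.array([150,0]);a=cv2.resize(w[0:300,150:400],None,fx=2,fy=2,interpolation=cv2.INTER_CUBIC)
draw(a,lambda P:wproj(P,p,R),o,2,80,(0,0,255));cv2.imwrite("pics/w7c.png",a)
o=np.array([165,165]);a=cv2.resize(sc[165:250,165:235],None,fx=7,fy=7,interpolation=cv2.INTER_CUBIC);b=a.copy()
draw(a,lambda P:proj("scene",P),o,7,80,(0,0,255));draw(a,lambda P:proj("scene",P),o,7,65,(255,0,0))
cv2.imwrite("pics/s7c.png",np.hstack([cv2.resize(x,None,fx=.8,fy=.95) for x in (b,a)]))
for q in ["top0","top7"]:pass
d=cv2.absdiff(cv2.imread("pics/top0.png"),cv2.imread("pics/top7.png"));cv2.imwrite("pics/d7.png",d*3)
E
```

```text
14.6 [-0.579 -0.103  2.144  0.     1.102  1.677] [ 0.4362 -0.1648  0.1539] [[0.4362, -0.1649, 0.1541], [0.4361, -0.1648, 0.1539], [0.4361, -0.1648, 0.1538], [0.4362, -0.1648, 0.1538]] [ 0.5  1.  -0.4] 0.0025473895540711294
head z 140.70523612895227 Rx [-0.001  0.001 -1.   ]
radius 160.60626620453905
s 197.91031311129345
```

View pics/w7c.png

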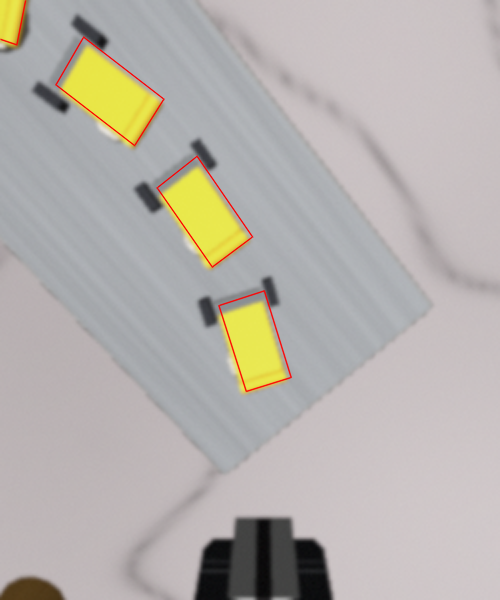

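View pics/s7c.png

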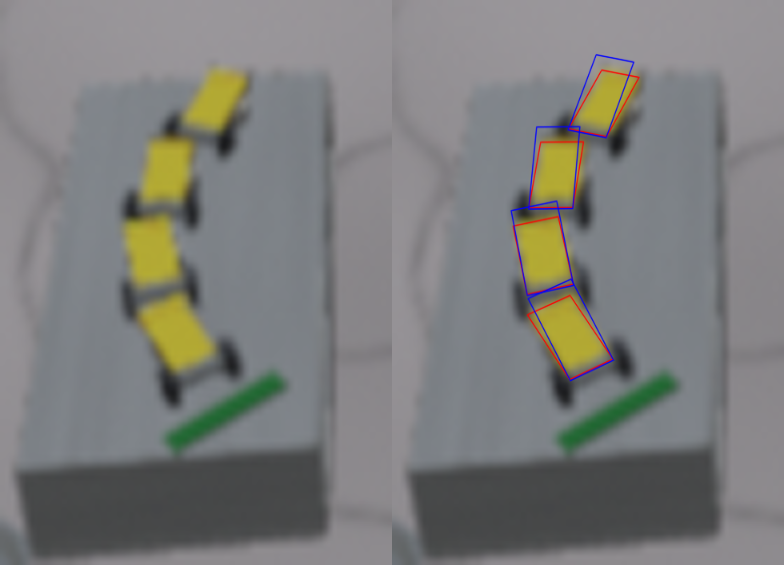

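View pics/d7.png

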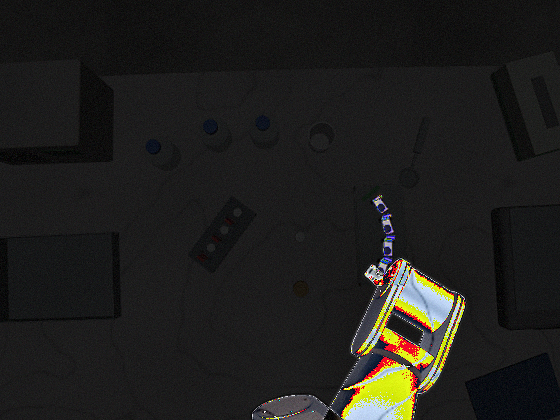

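```bash
python3 -c "
from plant import ctrl,sensors
print(sensors.get_state()['time'],ctrl.sign_off())"
```

```text
the job is handed in; nothing more can be done
14.6 None
```

All four yellow clips are folded forwards over their vials, in order from the green stripe. I handed the job in at 14.6 s with the gripper lifted clear, about 0.15 m above the bench.

- **How:** I ran the shut fingertips once along the arc, about 14 mm above the tray top. The finger turned to follow the curve.
- **Force:** the wrist force was at most about 2 N at the readings between moves. It was not read during the moves themselves.
- **Clip angle:** the scene and wrist views match the 80° folded shape to about 1–2 pixels. From the fingertip height I estimate each clip is within about 1° of its stop, but I did not measure the angles exactly.
- **Everything else:** before and after pictures from the top camera differ only at the yellow clips and where the arm stands. The tray, the red clips and the bench items in view show no movement.

No check failed. The first fit of the tray pose, from the networks' points alone, was off by a few millimetres and degrees. I refitted it by hand on the tray corners, caps and hinges, and the wrist view agreed with the new fit to about 1 mm.

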